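# Grip the stuck canister in the pump clamp and keep the pressure on

## Task

One of the two pump clamps has the aluminium canister with the stuck twist top standing in it; the other holds a mug whose handle has just been glued, so leave that clamp and its mug alone. On the canister's clamp, pump the lever by its cross bar, forward and back, until the sprung rubber pad has pushed the canister home against the fixed V jaw and is itself pressed in about half-way: firm enough for me to twist the top, but not squashed to its stop, which would dent the tin. The clamp does not lock, so finish with your hand still on the cross bar keeping that pressure, and do not push the jaw itself or knock the other things about.

Things in the scene. Friction and masses are not known exactly. Their poses are not given: they have to be found in the camera images.
- canister: plain aluminium canister, upright round tin 68 mm across and 104 mm tall with a ribbed aluminium twist top (62 mm across, upper 16 mm), 0.3 kg. Origin: centre of its underside. It stands in either the left or the right clamp, 7 to 17 mm short of the V jaw, and slides on the clamp's base when pushed.
- mended_mug: cream ceramic mug with a side handle, 74 mm across the rim, 85 mm tall. Origin: centre of its underside. It stands in the clamp that does not hold the canister, and is to be left alone.
- flask: navy vacuum flask, 84 mm across, 235 mm tall, standing on the table between the far ends of the clamps. Origin: centre of its underside. A bystander.
- spare_mug: second cream mug with a side handle, 76 mm across, 90 mm tall, standing on the bare table, not in a clamp. Origin: centre of its underside. A bystander.
- left_clamp: left (+y) one-hand bar clamp, fixed. Wooden base 300 x 84 mm, 12 mm thick, from 160 mm behind to 140 mm ahead of the origin (on the table, under the bar line). x runs along the bar from the pump lever (robot's side) to the fixed V jaw, y left, z up. Housing cheeks 72 mm high at x = -160 to -85; the toothed bar sticks out up to 210 mm behind the origin.
- left_seat (a point): centre of the canister's underside when it is home in the left clamp's V jaw: at x = 87, z = 12 mm in the clamp's frame. The fixed steel V jaw opens towards the lever, is 90 mm high and has its vertex at x = 125 mm.
- left_bar (a point): black round cross bar on top of the left pump lever, 14 mm thick, 80 mm long along the clamp's y, on two thin steel arms 20 mm either side of its middle (the origin). At rest at x = -140, z = 127 mm of the clamp's frame. Pinch it from above, closing along the clamp's x (round, it turns in the grip), or push it from behind. Around it nothing but the canister or mug is over 76 mm high.
- left_pump (a joint): left pump lever, rad: 0 at rest, leaning back 0.25 rad; 0.5 fully forward (to the V jaw), leaning forward 0.25 rad. The cross bar is 100 mm from the hinge and travels 50 mm. A spring (2 to 3 N at the cross bar) returns it. The push at the cross bar is about half the toothed bar's push, plus this spring.
- left_advance (a joint): advance of the left toothed bar and jaw plate, m: 0 back, 0.115 at most; starts at 0.02 to 0.05; pad meets the home canister at about 0.083. The lever's forward swing drives it 50 mm per rad by a pawl (25 mm a full stroke, less up to 6 mm before a tooth is met). On the back swing it stays, held only by 3.5 N of friction: under more pressure it slips back when the lever is let go.
- left_press (a joint): how far the left clamp's pad is pressed back towards its jaw plate, m: 0 free, 0.020 squashed to its stop. Spring 800 N/m: 0.010, half-way, is 8 N on the canister. Seen from above, the gap from jaw plate to the pad's thin steel back plate is 20 mm when free and 10 mm half-way.
- left_pad_face (a point): middle of the front face of the left clamp's rubber pad, 48 mm above the table; at x = -30 mm + advance - compression in the clamp's frame.
- left_pad: black rubber pad (54 mm wide, 48 mm high, 6 mm thick) on the left clamp's sprung plate. Origin: 30 mm ahead of its front face along the clamp's x, at table height.
- left_jaw: the left clamp's sliding toothed bar with its steel jaw plate, 56 mm wide, 12 mm thick, top 74 mm above the table. Origin: 58 mm ahead of the plate's front face, at table height. Not to be pushed by hand.
- left_lever: the left clamp's pump lever: two thin steel arms and the cross bar. Origin: middle of its hinge axis, at x = -115, z = 30 mm of the clamp's frame; axes parallel to the clamp's at rest, then turning with the lever about y.
- right_clamp: right (-y) one-hand bar clamp, fixed. Wooden base 300 x 84 mm, 12 mm thick, from 160 mm behind to 140 mm ahead of the origin (on the table, under the bar line). x runs along the bar from the pump lever (robot's side) to the fixed V jaw, y left, z up. Housing cheeks 72 mm high at x = -160 to -85; the toothed bar sticks out up to 210 mm behind the origin.
- right_seat (a point): centre of the canister's underside when it is home in the right clamp's V jaw: at x = 87, z = 12 mm in the clamp's frame. The fixed steel V jaw opens towards the lever, is 90 mm high and has its vertex at x = 125 mm.
- right_bar (a point): black round cross bar on top of the right pump lever, 14 mm thick, 80 mm long along the clamp's y, on two thin steel arms 20 mm either side of its middle (the origin). At rest at x = -140, z = 127 mm of the clamp's frame. Pinch it from above, closing along the clamp's x (round, it turns in the grip), or push it from behind. Around it nothing but the canister or mug is over 76 mm high.
- right_pump (a joint): right pump lever, rad: 0 at rest, leaning back 0.25 rad; 0.5 fully forward (to the V jaw), leaning forward 0.25 rad. The cross bar is 100 mm from the hinge and travels 50 mm. A spring (2 to 3 N at the cross bar) returns it. The push at the cross bar is about half the toothed bar's push, plus this spring.
- right_advance (a joint): advance of the right toothed bar and jaw plate, m: 0 back, 0.115 at most; starts at 0.02 to 0.05; pad meets the home canister at about 0.083. The lever's forward swing drives it 50 mm per rad by a pawl (25 mm a full stroke, less up to 6 mm before a tooth is met). On the back swing it stays, held only by 3.5 N of friction: under more pressure it slips back when the lever is let go.
- right_press (a joint): how far the right clamp's pad is pressed back towards its jaw plate, m: 0 free, 0.020 squashed to its stop. Spring 800 N/m: 0.010, half-way, is 8 N on the canister. Seen from above, the gap from jaw plate to the pad's thin steel back plate is 20 mm when free and 10 mm half-way.
- right_pad_face (a point): middle of the front face of the right clamp's rubber pad, 48 mm above the table; at x = -30 mm + advance - compression in the clamp's frame.
- right_pad: black rubber pad (54 mm wide, 48 mm high, 6 mm thick) on the right clamp's sprung plate. Origin: 30 mm ahead of its front face along the clamp's x, at table height.
- right_jaw: the right clamp's sliding toothed bar with its steel jaw plate, 56 mm wide, 12 mm thick, top 74 mm above the table. Origin: 58 mm ahead of the plate's front face, at table height. Not to be pushed by hand.
- right_lever: the right clamp's pump lever: two thin steel arms and the cross bar. Origin: middle of its hinge axis, at x = -115, z = 30 mm of the clamp's frame; axes parallel to the clamp's at rest, then turning with the lever about y.
Things that resemble listed ones, but are neither listed nor needed, are in the scene too. Leave any pink look-alike of the canister alone.

How it is judged:
By the outcome, as a careful person would: the job done as asked, in the order asked, and still so for the second after the job is handed in, while the arm keeps its last pose, push and grip.
It also fails if it takes over 54 s, if anything falls off the work surface, if the arm or the gripper's body presses on something with over 40 N, if the wrist force passes 120 N, or if a joint passes its speed limit or range.

## Robot

A 7-joint arm with a two-finger parallel gripper is mounted at the origin on the work surface. World frame = base frame: x ahead of the robot, y to its left, z up, the work surface at z = 0. Lengths are in m, angles in rad, forces in N, time in s.
With the tool pointing down it reaches from about 0.425 to 0.925 m from the base axis. Payload 6.8 kg.
Tool frame: the origin (TCP) lies on the mounting face of the last link; the fingertips stand 173 mm ahead of it and the grasp point (between the pads) lies 155 mm ahead of it; y points along the fingers, x is the direction in which the jaws open and shut, and the axes are right-handed (so a half turn about y gives the same grasp; the last joint's range is limited). The gripper opens to 85 mm and grips with 20 to 120 N. Pads are 22 mm wide; open, the fingers measure 114 mm over their backs; the gripper's body (76 mm by 85 mm) begins 54 mm behind the grasp point. The pads swing forward as they close: fully open they stand 13 mm farther back than shut.
Start: joints at [1.123, 0.477, 0.022, 1.555, -0.011, 1.109, -0.083], TCP at [0.225, -0.636, 0.405] pointing down, gripper open.
Joint ranges: [-2.96, 2.96], [-0.34, 2.1], [-1.41, 1.46], [0.24, 2.44], [-1.37, 4.51], [0.17, 1.92], [-2.96, 2.96]. Speed limits (rad/s): [2.39, 2.39, 3.14, 3.14, 3.14, 3.14, 3.14].

## Interface

Orientations are given as a rotation vector (axis times angle).
In Python, from bench import r gives the robot as it stands.
- The arm moves only by the tool step_arm, never from a script. Its arguments are lists of equal length, an entry for each row: "xyz": the shift along the tool's x, y, z scaled (see below), a list of three; "rotation": the turn, a rotation vector about the tool's x, y, z scaled (see below), a list of three. A call has 1 to 20 rows; each row is the pose to reach, as a shift and turn from the pose measured when the call began, along the tool's axes at that moment; what a row does not reach only later rows make up. The controller multiplies each number of a shift by 30 cm and each number of a turn by 90 degrees. A row lasts 1/8 s, in which the tool goes at most 62.5 mm and 10.7 degrees, less where a joint would pass 70% of its speed; a pose out of reach is approached as far as the arm can. A call with a number of a shift or a turn outside -1 to 1 is refused whole. A call with a gripper value outside its range is refused whole. "grip" is the closure, from 0 (fully open) to 1 (shut), set as the call begins (left out, the last holds). The fingers move at their own pace and stop on an object; "force" is the grip in N (left out, the last holds). Time passes only in rows, so rows that repeat a pose let the fingers close. It gives the time, the measured TCP pose, the force and the opening at its end, in the units of the state.
- r.get_obs(): the state, without advancing time (a new reading comes with each control period).
- r.grab_frame(name): name is "side" or "top" or "wrist"; returns a dict with "pixels" (420x560x3 uint8, red, green, blue), "fx", "fy", "cx", "cy" (pixels), "position" and "attitude" of the camera in the world; the wrist camera has in their place "mount" (4x4, takes a point from camera to tool coordinates, whose origin is the TCP and whose axes are the tool frame's). Camera axes: x right, y down, z forward; pixel columns grow to the right and rows downward; lengths in m; the calibration is good to about 2 mm. A picture is of the moment at which its call begins: read the wrist's pose just before it. There is no depth.
- r.hand_in(): hands the job in, once; it reports no verdict.
The state is a dict: "clock": time; "joints": joint angles; "qvel": joint speeds; "tau": joint torques, N m; "tcp_pos": TCP position; "orientation": TCP orientation; "contact_force": force on the tool from outside, world axes, zero at the start; "moment": the same for the moment, N m; "grip_width": finger opening in m.
Only numpy, scipy, OpenCV 4.12 (cv2) and the standard library are available. Lean on these libraries where they do the work, as an engineer would, in place of code of your own. Each camera call takes 0.05 s, during which the arm holds its last target.

## Working session

There is one attempt and no reset: what is moved stays moved. The work goes in short steps, Python scripts to look and compute and a tool call to move; the robot and the scene stay as the last step left them, time stands still between calls to the robot, and variables do not carry over. Pictures are saved under pics/ and viewed, and the job is handed in when it is done.

Besides the shell and the picture viewer there is one more tool, called after "Call:" by a JSON object that holds its "name" and its "arguments". step_arm: Moves the arm, as the interface text tells. Its arguments: {"type":"object","properties":{"xyz":{"type":"array"},"rotation":{"type":"array"},"grip":{"type":"number"},"force":{"type":"number"}},"required":["xyz","rotation"]}

```bash
mkdir -p pics; cat > h.py <<'E'
import numpy as np, cv2
from bench import r
from scipy.spatial.transform import Rotation as R
def cam(f,o=None):
    K=np.array([[f['fx'],0,f['cx']],[0,f['fy'],f['cy']],[0,0,1.]])
    if 'mount' in f:
        T=np.eye(4);T[:3,:3]=R.from_rotvec(o['orientation']).as_matrix();T[:3,3]=o['tcp_pos'];T=T@np.array(f['mount'])
        return K,T[:3,:3],T[:3,3]
    a=np.array(f['attitude'])
    M=a if a.shape==(3,3) else R.from_rotvec(a).as_matrix()
    return K,M,np.array(f['position'])
def ray(c,u,v,z):
    K,M,p=c;d=M@np.linalg.inv(K)@np.array([u,v,1.]);return p+d*(z-p[2])/d[2]
def proj(c,P):
    K,M,p=c;q=K@(M.T@(np.array(P)-p));return q[:2]/q[2]
def save(n,px): cv2.imwrite('pics/'+n+'.png',np.ascontiguousarray(px[...,::-1]))
E
python3 - <<'E'
from h import *
o=r.get_obs();print(o)
for n in('top','side','wrist'):
    f=r.grab_frame(n);save(n+'0',f['pixels']);print({k:v for k,v in f.items() if k!='pixels'})
E
```

```text
{'clock': 0.0, 'joints': array([ 1.12285112,  0.47775717,  0.02233071,  1.55645361, -0.0115015 ,
        1.10928978, -0.08309892]), 'qvel': array([-0.00087454,  0.00044583, -0.00064124,  0.00271363, -0.00117436,
       -0.00103144, -0.0006847 ]), 'tau': array([-2.35485422e-04, -5.96464634e+01,  1.60795894e+00, -2.81197482e+01,
        1.24541923e-02,  9.36855358e-03, -8.62024223e-06]), 'tcp_pos': array([ 0.22492415, -0.6361251 ,  0.40375314]), 'orientation': array([-1.35008872,  0.95641686, -0.95389861]), 'contact_force': array([-0.09757276,  0.40237973,  0.13351773]), 'moment': array([-0.02638322,  0.00952795,  0.02799215]), 'grip_width': 0.08511005644014903}
{'fx': 473.509734365261, 'fy': 473.509734365261, 'cx': 274.6802672935461, 'cy': 208.10750650916142, 'position': array([0.46862677, 0.09455903, 1.40145843]), 'attitude': array([-2.11935745,  2.164387  , -0.14256841])}
{'fx': 510.92732111043114, 'fy': 510.92732111043114, 'cx': 285.2069422207941, 'cy': 223.1588170930661, 'position': array([0.02616553, 0.92065056, 0.93715545]), 'attitude': array([-0.86252132,  2.46159489, -1.1834851 ])}
{'fx': 332.7768874064173, 'fy': 332.7768874064173, 'cx': 276.5153446679061, 'cy': 205.40221415174295, 'mount': array([[ 9.99999687e-01,  7.25268078e-04,  3.16720170e-04,
         4.90117068e-05],
       [-7.13819605e-05, -3.15909141e-01,  9.48789444e-01,
         3.06599808e-02],
       [ 7.88181493e-04, -9.48789170e-01, -3.15908991e-01,
         8.21023379e-02],
       [ 0.00000000e+00,  0.00000000e+00,  0.00000000e+00,
         1.00000000e+00]])}
```

View pics/top0.png

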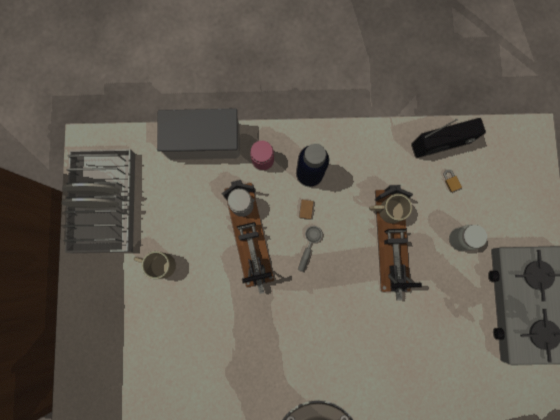

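View pics/side0.png

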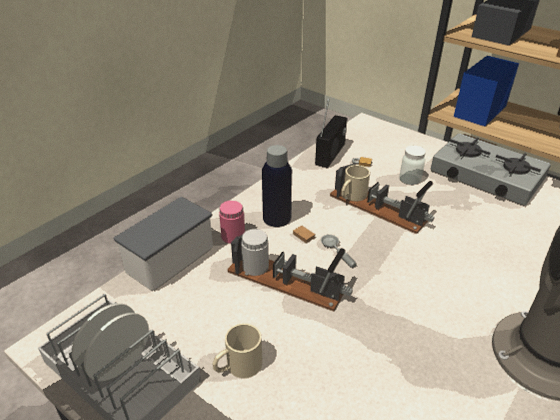

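```bash
python3 - <<'E'
from h import *
o=r.get_obs();print(R.from_rotvec(o['orientation']).as_matrix().round(3))
E
```

```text
[[ 0.333 -0.001  0.943]
 [-0.943  0.001  0.333]
 [-0.001 -1.    -0.   ]]
```

```bash
python3 - <<'E'
import cv2
a=cv2.imread('pics/top0.png');cv2.imwrite('pics/c1.png',cv2.resize(a[170:300,200:320],None,fx=4.6,fy=4.6,interpolation=cv2.INTER_CUBIC))
a=cv2.imread('pics/side0.png');cv2.imwrite('pics/c2.png',cv2.resize(a[190:320,200:370],None,fx=4.5,fy=4.5,interpolation=cv2.INTER_CUBIC))
E
```

```text
(no output)
```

View pics/c1.png

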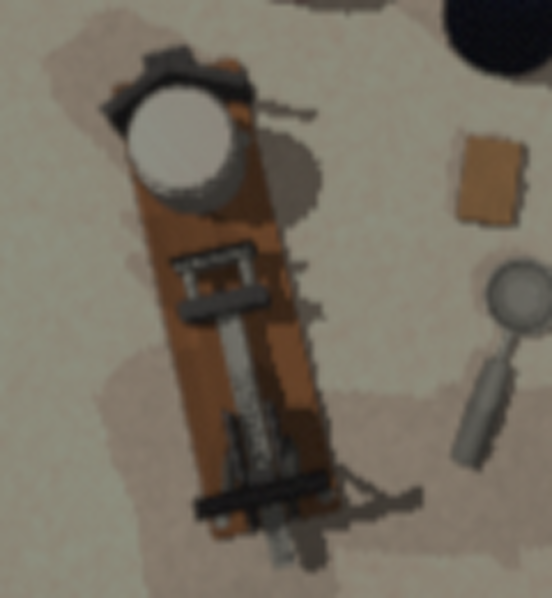

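View pics/c2.png

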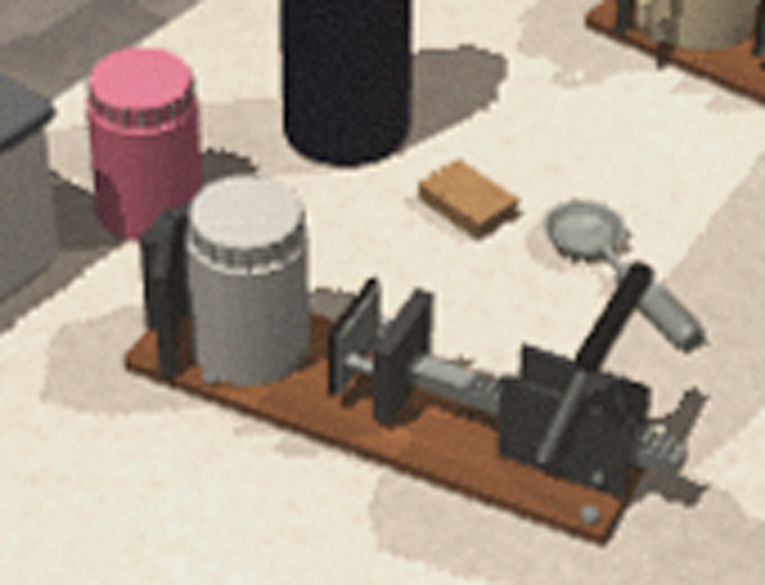

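```bash
python3 - <<'E'
from h import *
f=r.grab_frame('top');c=cam(f)
c1=lambda u,v,z:ray(c,u/4.6+200-.4,v/4.6+170-.4,z)
bl,br=c1(197,508,.127),c1(330,482,.127)
print('bar',bl,br,(bl+br)/2,np.linalg.norm(bl-br)); d=bl-br;print('yaw from bar',np.degrees(np.arctan2(-d[0],d[1])))
pl,pr=c1(172,264,.072),c1(252,243,.072); d=pl-pr;print('pad back',pl,pr,np.linalg.norm(d),np.degrees(np.arctan2(-d[0],d[1])))
e=[c1(138,200,.012),c1(205,520,.012),c1(262,140,.012),c1(338,500,.012)]
for a,b in((e[0],e[1]),(e[2],e[3])):
  d=a-b;print('edge',np.degrees(np.arctan2(d[1],d[0])),a[:2],b[:2])
can=c1(180,137,.116);print('can',can)
yaw=np.radians(13.5)
jf=c1(224,296,.074);m=(bl+br)/2
X=np.array([np.cos(yaw),np.sin(yaw)])
org=m[:2]+.140*X;print('org',org)
for n,p in(('can',can),('padL',pl),('padR',pr),('jawfrontL',c1(180,305,.074)),('jawfrontR',c1(265,285,.074))):
  d=p[:2]-org;print(n,d@X,d@np.array([-X[1],X[0]]))
E
```

```text
bar [0.46134561 0.19610082 0.127     ] [0.47469586 0.11881102 0.127     ] [0.46802074 0.15745592 0.127     ] 0.0784343120087896
yaw from bar 9.799988725616153
pad back [0.60941216 0.21429779 0.072     ] [0.62132047 0.16499363 0.072     ] 0.05072186702129491 13.578459178765199
edge 11.32621898405222 [0.65766493 0.24126452] [0.45310417 0.20029189]
edge 10.920498205950311 [0.69505256 0.16076623] [0.46389346 0.11616623]
can [0.68100894 0.20487408 0.116     ]
org [0.60415253 0.19013827]
can 0.07817287227529585 -0.003613119582442639
padL 0.010754233122695241 0.02226414999274931
padR 0.010823690154644322 -0.028457669472315587
jawfrontL -0.0151662176839398 0.023496064210051716
jawfrontR -0.01649332994897037 -0.02981700911268698
```

```bash
cat >> h.py <<'E'
def rows(targets,yaw):
    """targets: TCP xyz list; yaw: tool-x heading deg list -> scaled numbers"""
    o=r.get_obs();M=R.from_rotvec(o['orientation']).as_matrix();p=o['tcp_pos']
    for t,y in zip(targets,yaw):
        c,s=np.cos(np.radians(y)),np.sin(np.radians(y))
        G=np.array([[c,0,-s],[s,0,c],[0,-1,0]])
        print((M.T@(np.array(t)-p)/.3).round(3).tolist(),(R.from_matrix(M.T@G).as_rotvec()/(np.pi/2)).round(3).tolist())
E
python3 - <<'E'
from h import *
rows([(.39,-.43,.40),(.5,-.2,.4),(.50,0,.4),(.468,.157,.38)],[-55,-25,0,11.3])
E
```

```text
[-0.465, 0.014, 0.748] [-0.0, -0.173, -0.001]
[-1.065, 0.015, 1.349] [-0.0, -0.506, -0.001]
[-1.694, 0.015, 1.571] [-0.0, -0.784, -0.001]
[-2.223, 0.083, 1.645] [-0.0, -0.909, -0.001]
```

Canister: aluminium ribbed tin in the left clamp (top 240,202). The pink tin at (262,155) is a look-alike, and the white jar at (472,238) is in no clamp. I move towards the left clamp's bar in two calls.

Call:
{"name": "step_arm", "arguments": {"xyz": [[-0.12,0,0.19],[-0.23,0,0.37],[-0.35,0.01,0.56],[-0.465,0.01,0.75],[-0.6,0.01,0.87],[-0.75,0.01,0.95],[-0.88,0.01,0.99],[-0.98,0.01,1.0],[-0.98,0.01,1.0]], "rotation": [[0,-0.05,0],[0,-0.1,0],[0,-0.15,0],[0,-0.2,0],[0,-0.27,0],[0,-0.35,0],[0,-0.43,0],[0,-0.5,0],[0,-0.5,0]], "grip": 0, "force": 40}}

```text
clock: 1.32
tcp_pos: [0.4096, -0.257, 0.4015]
orientation: [-1.542, 0.347, -0.346]
contact_force: [0.8, -0.7, -0.9]
grip_width: 0.0856
```

```bash
python3 - <<'E'
from h import *
o=r.get_obs();print(o['clock'],o['tcp_pos'],o['joints'])
rows([(.47,-.1,.40),(.47,0,.4),(.468,.157,.38)],[-10,5,11.3])
E
```

```text
1.325 [ 0.40961069 -0.2569969   0.40148032] [ 0.70157204  0.18337387 -0.30259744  1.98680898  0.0643989   0.98174235
 -0.07394837]
[-0.042, 0.005, 0.559] [-0.001, -0.17, -0.001]
[-0.184, 0.006, 0.86] [-0.001, -0.337, -0.001]
[-0.414, 0.073, 1.331] [-0.001, -0.407, -0.001]
```

Call:
{"name": "step_arm", "arguments": {"xyz": [[-0.02,0,0.18],[-0.03,0,0.36],[-0.05,0,0.54],[-0.12,0.01,0.72],[-0.2,0.01,0.87],[-0.26,0.02,1.0],[-0.26,0.02,1.0]], "rotation": [[0,-0.06,0],[0,-0.12,0],[0,-0.18,0],[0,-0.25,0],[0,-0.32,0],[0,-0.407,0],[0,-0.407,0]]}}

```text
clock: 2.2
tcp_pos: [0.4677, 0.0502, 0.396]
orientation: [-1.562, -0.159, 0.159]
contact_force: [-0.1, -1.1, -0.4]
grip_width: 0.0854
```

```bash
python3 - <<'E'
from h import *
o=r.get_obs();print(o['clock'],o['tcp_pos'],o['joints'])
rows([(.468,.157,.38),(.468,.157,.282)],[11.3,11.3])
E
```

```text
2.2 [0.46770366 0.05016043 0.39595804] [ 0.30903562  0.20118123 -0.61141316  2.00461684  0.13572043  0.97521981
 -0.1670202 ]
[0.072, 0.054, 0.349] [-0.002, 0.003, 0.0]
[0.072, 0.381, 0.348] [-0.002, 0.003, 0.0]
```

Call:
{"name": "step_arm", "arguments": {"xyz": [[0.04,0.03,0.18],[0.072,0.054,0.349],[0.072,0.054,0.349]], "rotation": [[0,0,0],[0,0,0],[0,0,0]]}}

```text
clock: 2.58
tcp_pos: [0.468, 0.1596, 0.3798]
orientation: [-1.56, -0.161, 0.161]
contact_force: [-0.1, -1.6, -0.9]
grip_width: 0.0852
```

```bash
python3 - <<'E'
from h import *
o=r.get_obs();print(o['clock'],o['tcp_pos'])
f=r.grab_frame('wrist');save('w1',f['pixels']);c=cam(f,o)
X=np.array([np.cos(.197),np.sin(.197)]);
print(proj(c,(.468,.157,.127)))
E
```

```text
2.575 [0.46795931 0.15956829 0.37981597]
[274.41318662 220.02093495]
```

View pics/w1.png

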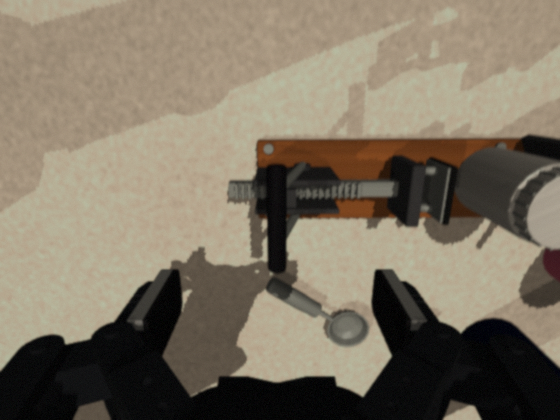

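```bash
cat >> h.py <<'E'
YAW=np.radians(11.3);X=np.array([np.cos(YAW),np.sin(YAW)]);Y=np.array([-X[1],X[0]])
E
python3 - <<'E'
from h import *
o=r.get_obs()
f=r.grab_frame('wrist');c=cam(f,o)
m=(ray(c,276.5,167,.127)+ray(c,277.5,271,.127))/2;print(m,np.linalg.norm(ray(c,276.5,167,.127)-ray(c,277.5,271,.127)))
a,b=ray(c,258,139,.012),ray(c,500,139,.012);print(np.degrees(np.arctan2(*(b-a)[1::-1])))
org=m[:2]+.14*X;print(org)
print('base rear',(ray(c,258,139,.012)[:2]-org)@X)
cv2.imwrite('pics/w1c.png',cv2.resize(np.ascontiguousarray(f['pixels'][130:240,220:420,::-1]),None,fx=4,fy=4,interpolation=cv2.INTER_CUBIC))
rows([(m[0],m[1],.28),],[11.3])
E
```

```text
[0.47042061 0.15333989 0.127     ] 0.07938259270178273
11.621560734393336
[0.60770666 0.18077235]
base rear -0.15915152272560504
[0.005, 0.332, -0.01] [-0.001, 0.002, -0.0]
```

View pics/w1c.png

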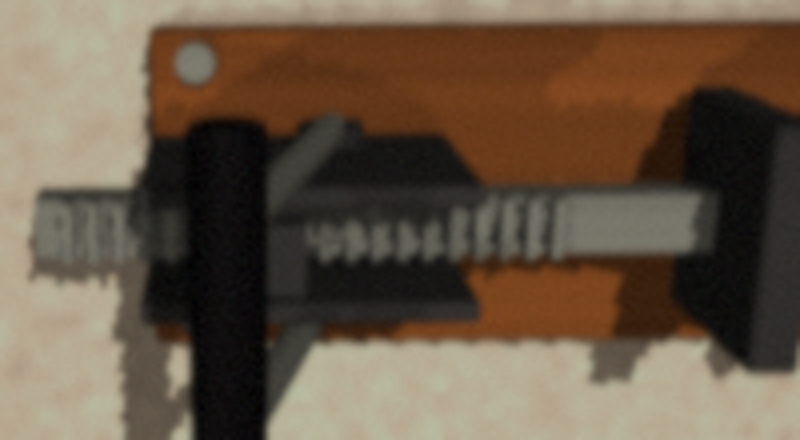

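Call:
{"name": "step_arm", "arguments": {"xyz": [[0.005,0.12,-0.01],[0.005,0.24,-0.01],[0.005,0.33,-0.01],[0.005,0.33,-0.01]], "rotation": [[0,0,0],[0,0,0],[0,0,0],[0,0,0]]}}

```text
clock: 3.18
tcp_pos: [0.4705, 0.1507, 0.2791]
orientation: [-1.565, -0.15, 0.157]
contact_force: [0.2, -0.2, 1.0]
grip_width: 0.0856
```

Call:
{"name": "step_arm", "arguments": {"xyz": [[0,0,0],[0,0,0],[0,0,0],[0,0,0],[0,0,0],[0,0,0]], "rotation": [[0,0,0],[0,0,0],[0,0,0],[0,0,0],[0,0,0],[0,0,0]], "grip": 1, "force": 30}}

```text
clock: 3.92
tcp_pos: [0.4706, 0.1509, 0.2797]
orientation: [-1.566, -0.151, 0.157]
contact_force: [-0.8, -1.2, 6.6]
grip_width: 0.0129
```

```bash
python3 - <<'E'
from h import *
o=r.get_obs();print(o['clock'],o['tcp_pos'],o['contact_force'],o['grip_width'])
f=r.grab_frame('wrist');save('w2',f['pixels']);c=cam(f,o)
org=np.array([.6077,.1808])
for x in(-.03,0,.03,.053): print(x,proj(c,(*(org+x*X),.072)))
print((o['tcp_pos'][:2]-org)@X,(o['tcp_pos'][:2]-org)@Y)
E
```

```text
3.925 [0.47060731 0.15087512 0.27971941] [-0.79314678 -1.21087824  6.56011013] 0.01292486795882507
-0.03 [466.95524232 238.22755174]
0 [518.93420927 238.30600554]
0.03 [570.96909566 238.38454375]
0.053 [610.90043484 238.44481361]
-0.1402987696405718 -0.0024819891805977976
```

View pics/w2.png

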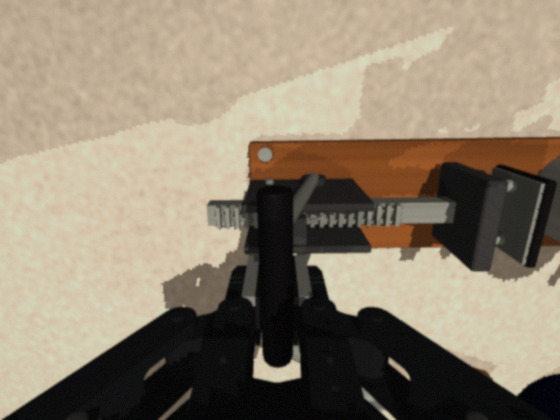

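Call:
{"name": "step_arm", "arguments": {"xyz": [[0.02,-0.004,0],[0.04,-0.008,0],[0.06,-0.01,0],[0.08,-0.01,0],[0.1,-0.01,0],[0.12,-0.008,0],[0.14,-0.005,0],[0.155,-0.002,0],[0.155,-0.002,0]], "rotation": [[0,0,0],[0,0,0],[0,0,0],[0,0,0],[0,0,0],[0,0,0],[0,0,0],[0,0,0],[0,0,0]]}}

```text
clock: 5.1
tcp_pos: [0.515, 0.1603, 0.2797]
orientation: [-1.566, -0.149, 0.161]
contact_force: [-6.0, 0.1, 3.6]
grip_width: 0.013
```

```bash
python3 - <<'E'
from h import *
o=r.get_obs();print(o['clock'],o['tcp_pos'],o['contact_force'],o['grip_width'],o['joints'])
f=r.grab_frame('wrist');save('w3',f['pixels'])
f=r.grab_frame('top');save('t3',f['pixels'])
cv2.imwrite('pics/t3c.png',cv2.resize(np.ascontiguousarray(f['pixels'][170:300,200:320,::-1]),None,fx=4.6,fy=4.6,interpolation=cv2.INTER_CUBIC))
E
```

```text
5.1 [0.51498233 0.16031427 0.2797184 ] [-5.96916203  0.13539891  3.64080248] 0.013029792195268716 [ 0.04420769  0.47976551 -0.58059333  1.95575407  0.35257402  0.81482239
 -0.53452552]
```

View pics/w3.png

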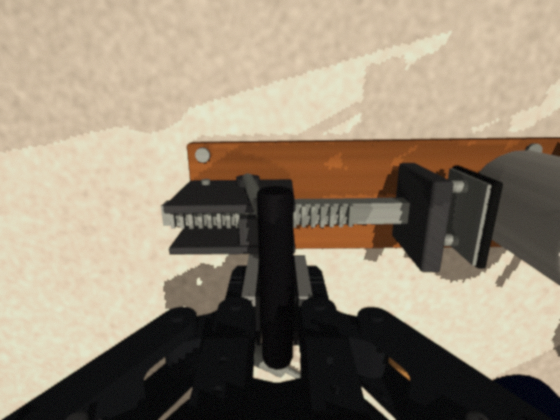

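View pics/t3c.png

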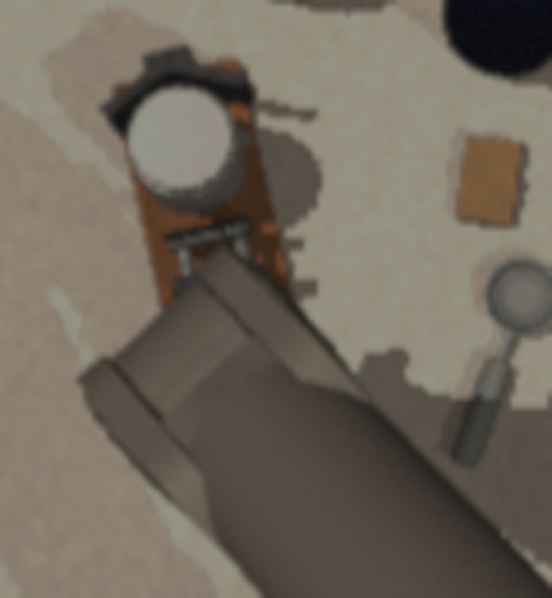

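```bash
python3 - <<'E'
from h import *
org=np.array([.6077,.1808])
o=r.get_obs();f=r.grab_frame('wrist');c=cam(f,o)
print('lever x',(o['tcp_pos'][:2]-org)@X+.14)
for n,u,v,z in(('padfront far',500,181,.072),('padfront near',490,265,.072),('jawfront',447,180,.074),('jawfront near',441,268,.074),('canister base',0,0,0)):
  d=ray(c,u,v,z)[:2]-org;print(n,d@X,d@Y)
cv2.imwrite('pics/w3c.png',cv2.resize(np.ascontiguousarray(f['pixels'][140:280,390:560,::-1]),None,fx=4.5,fy=4.2,interpolation=cv2.INTER_CUBIC))
E
```

```text
lever x 0.04494001281020302
padfront far 0.02604235573191031 0.03486586282607365
padfront near 0.03103871930165305 -0.016419431208367485
jawfront -0.003853780768372188 0.03583986023326925
jawfront near 0.0012912714576635174 -0.01746158681502543
canister base -0.27825805196538544 0.13819602502528
```

View pics/w3c.png

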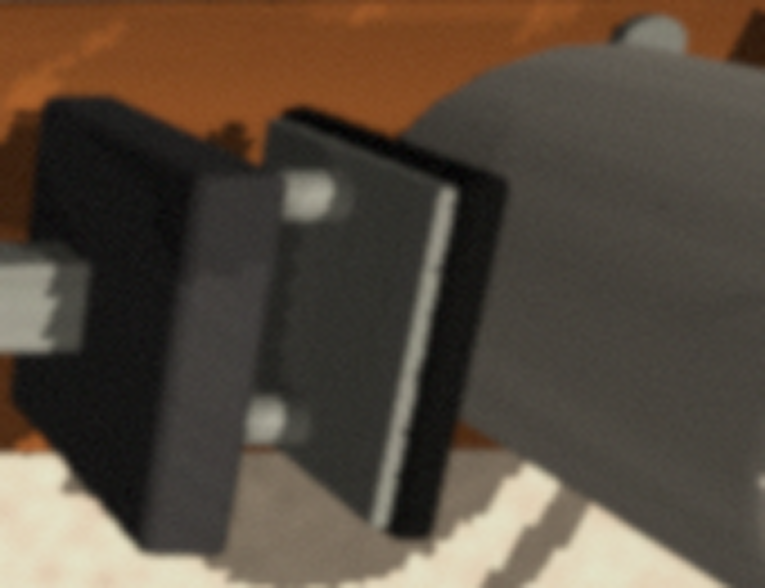

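```bash
python3 - <<'E'
from h import *
org=np.array([.6077,.1808])
o=r.get_obs();f=r.grab_frame('wrist');c=cam(f,o)
M=R.from_rotvec(o['orientation']).as_matrix();print(M.round(4));print('tool yaw',np.degrees(np.arctan2(M[1,0],M[0,0])))
def L(n,u,v,z):
  d=ray(c,u,v,z)[:2]-org;print(n,d@X,d@Y);return d
a=L('baseL',190,143,.012);b=L('baseR',558,138,.012);print(np.degrees(np.arctan2(*((b-a)@np.array([X,Y]).T)[::-1])))
a=L('baseN',300,247,.012);b=L('baseN',390,246,.012)
a=L('toothbar top',352,203,.04);b=L('tb',405,201,.04)
L('bar far',276,190,.127)
t=cam(r.grab_frame('top'));cc=lambda u,v,z:ray(t,u/4.6+199.6,v/4.6+169.6,z)[:2]-org
for u,v,z in((167,242,.072),(247,222,.072),(180,137,.116)):print(cc(u,v,z)@X,cc(u,v,z)@Y)
E
```

```text
[[ 9.805e-01 -7.300e-03 -1.962e-01]
 [ 1.962e-01 -1.600e-03  9.806e-01]
 [-7.500e-03 -1.000e+00 -1.000e-04]]
tool yaw 11.314695689942198
baseL -0.15744069074754002 0.04674834992166001
baseR 0.10068044001588906 0.050740902951662795
0.8861661058888546
baseN -0.0776938323525851 -0.03390611645565977
baseN -0.007480384465991625 -0.032733273025892316
toothbar top -0.04614322234026029 0.011555016646254732
tb -0.01145368747050698 0.013055032380721587
bar far -0.09554363926105501 0.044908560595198405
0.022209717603407703 0.032737540614292814
0.023636228509051997 -0.017889430829688593
0.07660504676662074 0.009242787987007199
```

Call:
{"name": "step_arm", "arguments": {"xyz": [[-0.025,-0.005,0],[-0.05,-0.008,0],[-0.075,-0.009,0],[-0.1,-0.008,0],[-0.125,-0.005,0],[-0.147,0,0],[-0.147,0,0]], "rotation": [[0,0,0],[0,0,0],[0,0,0],[0,0,0],[0,0,0],[0,0,0],[0,0,0]]}}

```text
clock: 6.22
tcp_pos: [0.4716, 0.1514, 0.2802]
orientation: [-1.566, -0.15, 0.16]
contact_force: [3.6, -2.8, 1.3]
grip_width: 0.0129
```

Call:
{"name": "step_arm", "arguments": {"xyz": [[0.02,-0.004,0],[0.04,-0.008,0],[0.06,-0.01,0],[0.08,-0.01,0],[0.1,-0.01,0],[0.12,-0.008,0],[0.14,-0.005,0],[0.155,-0.002,0],[0.155,-0.002,0]], "rotation": [[0,0,0],[0,0,0],[0,0,0],[0,0,0],[0,0,0],[0,0,0],[0,0,0],[0,0,0],[0,0,0]]}}

```text
clock: 7.35
tcp_pos: [0.5157, 0.1608, 0.2793]
orientation: [-1.567, -0.145, 0.166]
contact_force: [-6.6, -1.6, 2.7]
grip_width: 0.0129
```

```bash
cat >> h.py <<'E'
YAW=np.radians(12.3);X=np.array([np.cos(YAW),np.sin(YAW)]);Y=np.array([-X[1],X[0]]);org=np.array([.6065,.1867])
def snap(n):
    o=r.get_obs();print(o['clock'],o['tcp_pos'].round(4),o['contact_force'].round(1),o['grip_width'].round(4),'lever',(o['tcp_pos'][:2]-org)@X+.14,'Y',(o['tcp_pos'][:2]-org)@Y,'fx',o['contact_force'][:2]@X)
    f=r.grab_frame('wrist');save(n,f['pixels'])
    cv2.imwrite('pics/%sc.png'%n,cv2.resize(np.ascontiguousarray(f['pixels'][140:280,390:560,::-1]),None,fx=4.5,fy=4.2,interpolation=cv2.INTER_CUBIC))
    f=r.grab_frame('top');save(n+'t',f['pixels'])
def W(u,v,z,n=''):  # crop px -> clamp x,y
    o=r.get_obs();c=cam(r.grab_frame('wrist'),o);d=ray(c,u/4.5+390-.4,v/4.2+140-.4,z)[:2]-org;print(n,(d@X).round(4),(d@Y).round(4))
E
python3 -c "
from h import *
snap('w4')"
```

```text
Traceback (most recent call last):
  File "h.py", line 27, in snap
    o=r.get_obs();print(o['clock'],o['tcp_pos'].round(4),o['contact_force'].round(1),o['grip_width'].round(4),'lever',(o['tcp_pos'][:2]-org)@X+.14,'Y',(o['tcp_pos'][:2]-org)@Y,'fx',o['contact_force'][:2]@X)
                                                                                     ^^^^^^^^^^^^^^^^^^^^^
AttributeError: 'float' object has no attribute 'round'
```

```bash
sed -i "s/o\['grip_width'\].round(4)/o['grip_width']/" h.py
python3 -c "
from h import *
snap('w4')"
```

```text
7.35 [0.5157 0.1608 0.2793] [-6.6 -1.6  2.7] 0.012938837126705606 lever 0.04576597873929268 Y -0.005915002973977446 fx -6.824999738367367
```

View pics/w4c.png

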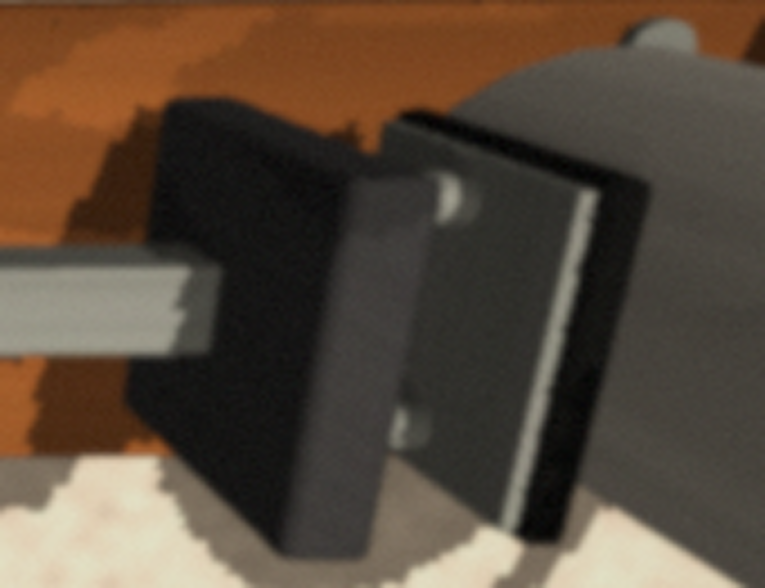

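View pics/w4.png

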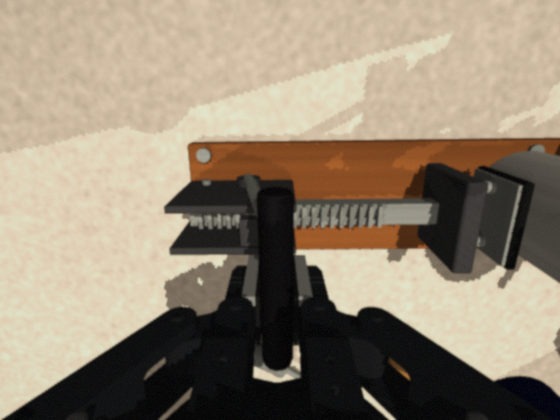

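```bash
python3 - <<'E'
from h import *
W(435,180,.074,'jaw front far');W(368,552,.074,'jaw front near')
W(645,190,.072,'pad front far');W(560,538,.072,'pad front near')
W(583,193,.072,'back plate far');W(508,528,.072,'bp near')
E
```

```text
jaw front far 0.017 0.0288
jaw front near 0.018 -0.0248
pad front far 0.0436 0.0266
pad front near 0.044 -0.024
back plate far 0.0362 0.0263
bp near 0.0369 -0.0224
```

Call:
{"name": "step_arm", "arguments": {"xyz": [[-0.025,-0.005,0],[-0.05,-0.008,0],[-0.075,-0.009,0],[-0.1,-0.008,0],[-0.125,-0.005,0],[-0.148,0,0],[-0.148,0,0]], "rotation": [[0,0,0],[0,0,0],[0,0,0],[0,0,0],[0,0,0],[0,0,0],[0,0,0]]}}

```text
clock: 8.62
tcp_pos: [0.4718, 0.1518, 0.2801]
orientation: [-1.567, -0.146, 0.165]
contact_force: [1.7, -5.1, 3.3]
grip_width: 0.0128
```

Call:
{"name": "step_arm", "arguments": {"xyz": [[0.02,-0.005,0],[0.04,-0.008,0],[0.06,-0.01,0],[0.072,-0.01,0],[0.072,-0.01,0]], "rotation": [[0,0,0],[0,0,0],[0,0,0],[0,0,0],[0,0,0]]}}

```text
clock: 9.25
tcp_pos: [0.4917, 0.1561, 0.282]
orientation: [-1.569, -0.142, 0.17]
contact_force: [-4.8, -4.1, 3.4]
grip_width: 0.0129
```

```bash
python3 - <<'E'
from h import *
snap('w5')
a=cv2.imread('pics/w5t.png');cv2.imwrite('pics/w5tc.png',cv2.resize(a[170:270,210:290],None,fx=6,fy=6,interpolation=cv2.INTER_CUBIC))
E
```

```text
9.25 [0.4917 0.1561 0.282 ] [-4.8 -4.1  3.4] 0.012920018139876293 lever 0.02134328562448924 Y -0.00545111212770507 fx -5.554127945356704
```

View pics/w5c.png

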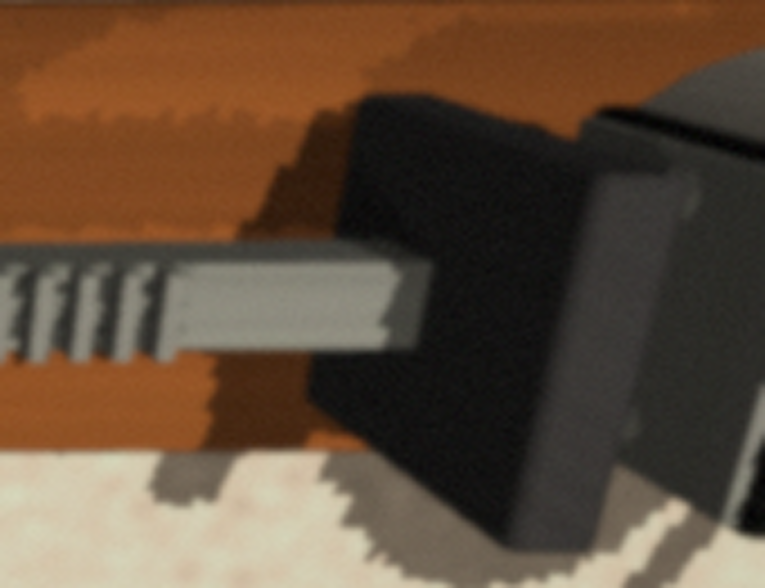

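View pics/w5tc.png

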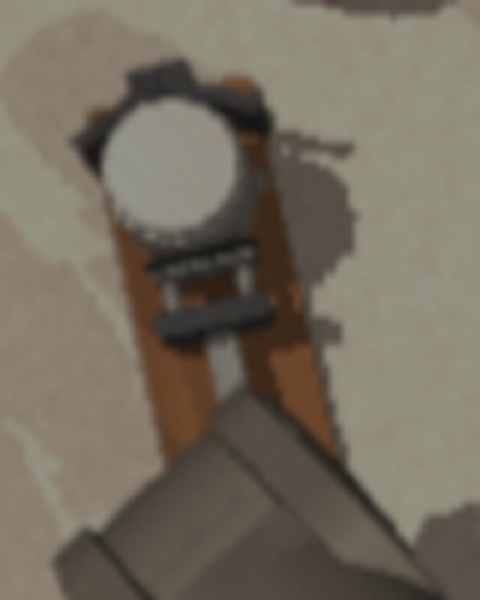

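```bash
python3 - <<'E'
from h import *
W(675,180,.074,'jaw front far');W(598,552,.074,'jaw front near')
W(733,522,.072,'bp near')
t=cam(r.grab_frame('top'))
for n,u,v,z in(('can',171,164,.116),('padL',150,268,.072),('padR',255,242,.072),('jawL',158,318,.074),('jawR',268,296,.074)):
  d=ray(t,u/6+209.6,v/6+169.6,z)[:2]-org;print(n,d@X,d@Y)
E
```

```text
jaw front far 0.0215 0.0282
jaw front near 0.0241 -0.026
bp near 0.0422 -0.0224
can 0.08374420843936692 0.0020559587814396284
padL 0.04564881915614635 0.02491150284533615
padR 0.046100233789658406 -0.026148898954155606
jawL 0.021323851633960587 0.026360170171959338
jawR 0.019353403492268793 -0.02635159101351623
```

Call:
{"name": "step_arm", "arguments": {"xyz": [[-0.025,0.002,0],[-0.05,0.006,0],[-0.07,0.009,0],[-0.07,0.009,0]], "rotation": [[0,0,0],[0,0,0],[0,0,0],[0,0,0]]}}

```text
clock: 10.05
tcp_pos: [0.4718, 0.1519, 0.2798]
orientation: [-1.567, -0.145, 0.167]
contact_force: [7.2, -2.8, -5.9]
grip_width: 0.0127
```

Call:
{"name": "step_arm", "arguments": {"xyz": [[0.02,-0.005,0],[0.04,-0.008,0],[0.06,-0.01,0],[0.075,-0.01,0],[0.085,-0.01,0],[0.092,-0.01,0],[0.092,-0.01,0]], "rotation": [[0,0,0],[0,0,0],[0,0,0],[0,0,0],[0,0,0],[0,0,0],[0,0,0]]}}

```text
clock: 10.92
tcp_pos: [0.4968, 0.1575, 0.2819]
orientation: [-1.569, -0.14, 0.172]
contact_force: [-8.2, -3.9, 7.8]
grip_width: 0.0131
```

```bash
python3 - <<'E'
from h import *
snap('w6')
a=cv2.imread('pics/w6t.png');cv2.imwrite('pics/w6tc.png',cv2.resize(a[170:270,210:290],None,fx=6,fy=6,interpolation=cv2.INTER_CUBIC))
E
```

```text
10.925 [0.4968 0.1575 0.2819] [-8.2 -3.9  7.8] 0.01308470615284312 lever 0.02658306338701405 Y -0.005176456200202902 fx -8.888813902640102
```

View pics/w6c.png

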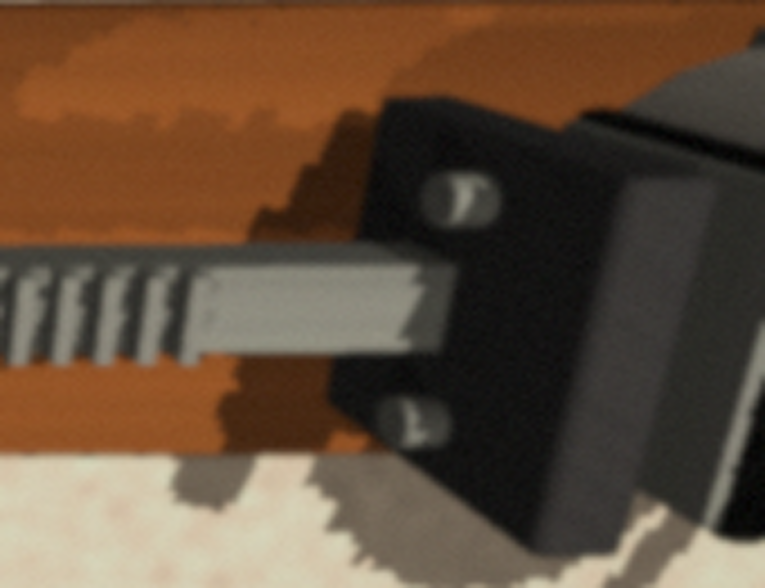

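View pics/w6tc.png

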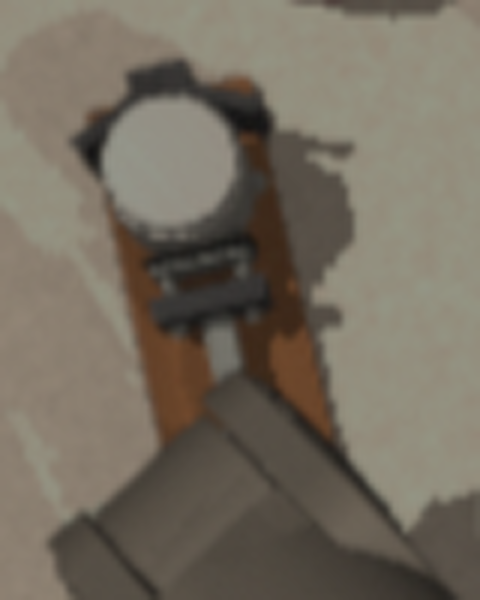

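```bash
python3 - <<'E'
from h import *
W(714,182,.074,'jaw front far');W(618,552,.074,'jaw front near')
W(708,524,.072,'bp near')
t=cam(r.grab_frame('top'))
for n,u,v,z in(('can',170,160,.116),('padL',150,264,.072),('padR',255,238,.072),('jawL',155,304,.074),('jawR',268,280,.074)):
  d=ray(t,u/6+209.6,v/6+169.6,z)[:2]-org;print(n,d@X,d@Y)
E
```

```text
jaw front far 0.0304 0.0283
jaw front near 0.0309 -0.0254
bp near 0.0433 -0.0221
can 0.08566834722654382 0.0020895240891357393
padL 0.04750807855875543 0.024490434361304776
padR 0.04796120061132003 -0.02658071877299501
jawL 0.02812201199977475 0.026267604478519026
jawR 0.02674834914982128 -0.028072622418933938
```

Call:
{"name": "step_arm", "arguments": {"xyz": [[0.01,0,0],[0.018,0,0],[0.018,0,0],[0.018,0,0]], "rotation": [[0,0,0],[0,0,0],[0,0,0],[0,0,0]]}}

```text
clock: 11.72
tcp_pos: [0.5002, 0.1584, 0.2816]
orientation: [-1.571, -0.136, 0.177]
contact_force: [-8.3, -5.3, 10.4]
grip_width: 0.013
```

```bash
python3 - <<'E'
from h import *
snap('w7')
a=cv2.imread('pics/w7t.png');cv2.imwrite('pics/w7tc.png',cv2.resize(a[170:270,210:290],None,fx=6,fy=6,interpolation=cv2.INTER_CUBIC))
E
```

```text
11.725 [0.5002 0.1584 0.2816] [-8.3 -5.3 10.4] 0.013023128661895157 lever 0.030088220862928963 Y -0.004972574039847126 fx -9.204898191234912
```

View pics/w7c.png

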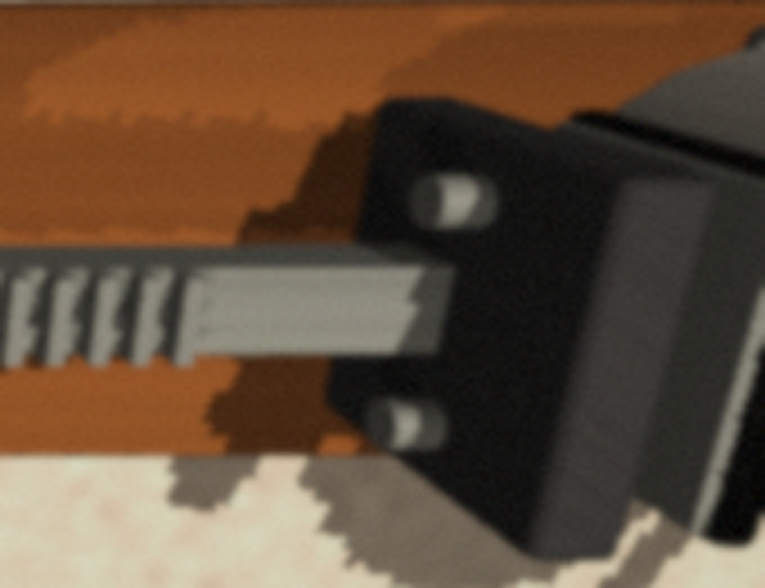

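View pics/w7tc.png

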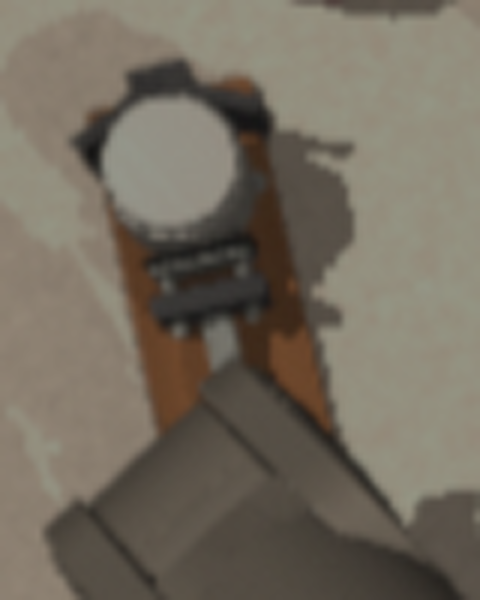

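```bash
python3 - <<'E'
from h import *
o=r.get_obs();print(R.from_rotvec(o['orientation']).as_matrix().round(3))
W(712,182,.074,'jaw front far');W(614,553,.074,'jaw front near')
W(700,530,.072,'bp near')
E
```

```text
[[ 0.98  -0.025 -0.198]
 [ 0.198 -0.008  0.98 ]
 [-0.026 -1.    -0.003]]
jaw front far 0.0317 0.0286
jaw front near 0.032 -0.0249
bp near 0.0438 -0.0224
```

Call:
{"name": "step_arm", "arguments": {"xyz": [[0.004,0,0],[0.008,0.001,0],[0.008,0.001,0],[0.008,0.001,0]], "rotation": [[0,0,-0.008],[0,0,-0.016],[0,0,-0.016],[0,0,-0.016]]}}

```text
clock: 12.48
tcp_pos: [0.5007, 0.1588, 0.2811]
orientation: [-1.57, -0.152, 0.161]
contact_force: [-6.9, -5.3, 8.7]
grip_width: 0.0128
```

```bash
python3 - <<'E'
from h import *
snap('w8')
o=r.get_obs();print(R.from_rotvec(o['orientation']).as_matrix().round(3)[:,1])
E
```

```text
12.475 [0.5007 0.1588 0.2811] [-6.9 -5.3  8.7] 0.012760671194716237 lever 0.03067739757345679 Y -0.004754447826378322 fx -7.886472762302123
[-0.005 -0.006 -1.   ]
```

View pics/w8c.png

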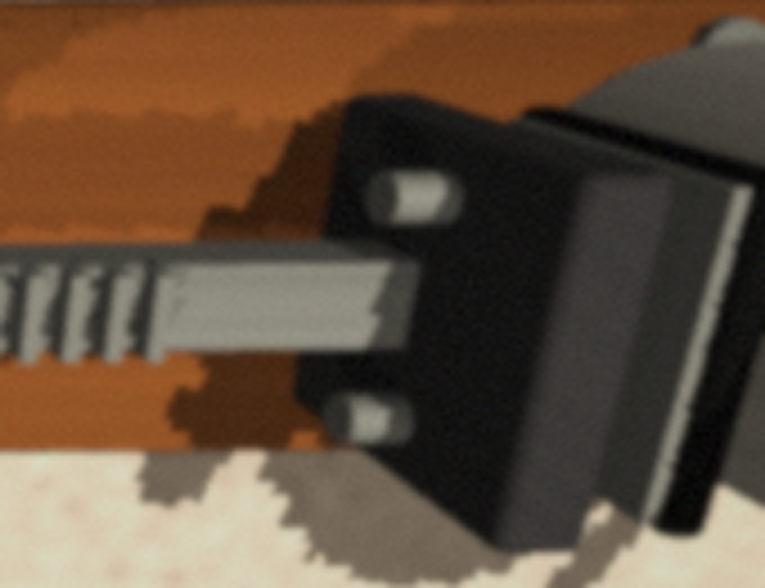

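```bash
python3 - <<'E'
from h import *
W(668,180,.074,'jaw front far');W(584,550,.074,'jaw front near')
W(736,190,.072,'bp far');W(651,522,.072,'bp near');
W(700,532,.072,'pad front near')
E
```

```text
jaw front far 0.0328 0.0283
jaw front near 0.0345 -0.0258
bp far 0.043 0.0263
bp near 0.044 -0.0225
pad front near 0.0509 -0.0242
```

```bash
python3 - <<'E'
from h import *
for n in('w3','w4','w8'):
  a=cv2.imread(f'pics/{n}.png',0)
  for v in(200,225,240): print(n,v,{'w3':425,'w4':455,'w8':505}[n],a[v-1:v+2].mean(0)[{'w3':425,'w4':455,'w8':505}[n]:][:70].astype(int).tolist())
E
```

```text
w3 200 425 [21, 17, 17, 16, 19, 28, 34, 39, 46, 50, 51, 53, 52, 52, 52, 51, 53, 52, 53, 53, 53, 52, 53, 53, 52, 47, 43, 37, 36, 40, 44, 46, 49, 49, 48, 48, 49, 48, 47, 47, 47, 47, 46, 47, 47, 47, 47, 47, 47, 47, 47, 47, 45, 46, 48, 48, 48, 49, 60, 91, 128, 139, 123, 78, 33, 18, 16, 17, 20, 19]
w3 225 425 [24, 30, 40, 48, 55, 59, 62, 63, 64, 64, 63, 63, 64, 65, 65, 64, 63, 63, 62, 61, 58, 52, 43, 37, 37, 36, 37, 42, 46, 49, 48, 49, 50, 48, 46, 49, 47, 48, 46, 47, 47, 48, 47, 47, 47, 46, 46, 46, 46, 47, 47, 48, 49, 56, 88, 125, 141, 132, 94, 46, 19, 17, 18, 20, 21, 19, 20, 18, 25, 43]
w3 240 425 [40, 48, 54, 59, 62, 63, 63, 61, 61, 61, 61, 61, 63, 61, 61, 62, 62, 62, 66, 93, 124, 142, 149, 155, 160, 161, 159, 138, 102, 74, 68, 68, 69, 64, 53, 49, 46, 48, 48, 48, 48, 46, 47, 47, 46, 46, 48, 47, 47, 48, 55, 80, 119, 138, 128, 87, 39, 19, 14, 16, 17, 19, 18, 20, 21, 25, 37, 53, 60, 65]
w4 200 455 [20, 19, 22, 19, 19, 21, 19, 20, 24, 33, 43, 49, 55, 57, 59, 61, 60, 60, 60, 60, 61, 62, 62, 62, 63, 62, 61, 61, 58, 54, 49, 46, 46, 47, 47, 48, 46, 45, 45, 46, 45, 45, 47, 46, 46, 46, 46, 45, 45
[... 682 characters left out ...]
w8 200 505 [17, 18, 19, 17, 19, 16, 18, 18, 18, 24, 32, 39, 45, 50, 53, 56, 55, 55, 57, 56, 54, 56, 58, 57, 57, 59, 57, 58, 57, 55, 50, 45, 42, 42, 43, 43, 42, 43, 43, 43, 45, 43, 47, 62, 97, 123, 126, 104, 61, 23, 13, 15, 14, 17, 18]
w8 225 505 [18, 18, 19, 24, 31, 39, 46, 51, 55, 56, 58, 59, 59, 56, 59, 60, 58, 58, 57, 57, 58, 57, 58, 54, 50, 43, 42, 41, 42, 42, 43, 44, 44, 44, 43, 45, 54, 83, 116, 131, 116, 79, 33, 15, 14, 16, 17, 17, 15, 16, 12, 16, 31, 48, 57]
w8 240 505 [25, 33, 41, 47, 51, 54, 57, 57, 56, 58, 57, 55, 56, 56, 56, 56, 56, 56, 57, 54, 51, 46, 43, 42, 43, 43, 42, 43, 44, 45, 43, 45, 53, 83, 115, 130, 118, 83, 38, 16, 12, 11, 9, 9, 8, 8, 10, 17, 38, 56, 65, 65, 67, 66, 66]
```

```bash
python3 - <<'E'
from h import *
o=r.get_obs();f=r.grab_frame('wrist');c8=cam(f,o)
M=np.array([[.9805,-.0073,-.1962],[.1962,-.0016,.9806],[-.0075,-1,-.0001]])
o3=dict(orientation=R.from_matrix(M).as_rotvec(),tcp_pos=np.array([.51498,.16031,.27972]));c3=cam(f,o3)
e=Y  # direction of edges
def x(c,u,v,z): return (ray(c,u,v,z)[:2]-org)@X
for n,c,L in(('w3',c3,[(446.2,479.2,225),(451,484.1,200)]),('w8',c8,[(529,542.15,225),(525.5,538.3,240),(535.2,548.9,200)])):
  for a,b,v in L:
    print(n,v,x(c,a,v,.074).round(4),x(c,b,v,.072).round(4),'gap',(x(c,b,v,.072)-x(c,a,v,.074)).round(4),'same z',(x(c,b,v,.074)-x(c,a,v,.074)).round(4))
snap('w9')
E
```

```text
w3 225 0.0001 0.0199 gap 0.0198 same z 0.0185
w3 200 0.0006 0.02 gap 0.0194 same z 0.0181
w8 225 0.0336 0.0427 gap 0.0091 same z 0.0074
w8 240 0.0337 0.0427 gap 0.009 same z 0.0073
w8 200 0.0336 0.0428 gap 0.0092 same z 0.0075
12.875 [0.5007 0.1588 0.2811] [-7.3 -4.9  7.9] 0.012786424834603185 lever 0.030681797332634306 Y -0.004725874312100049 fx -8.177925620090692
```

```bash
python3 - <<'E'
from h import *
a=cv2.imread('pics/w9t.png');b=cv2.imread('pics/top0.png')
cv2.imwrite('pics/fin.png',np.hstack([cv2.resize(x[90:310,120:420],None,fx=1.33,fy=1.33) for x in(b,a)]))
E
```

```text
(no output)
```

View pics/fin.png

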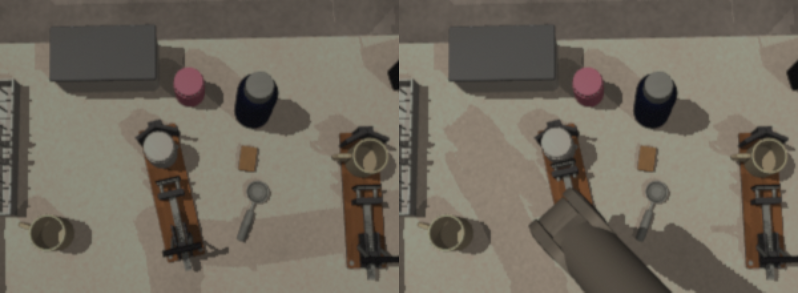

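Side by side with the first picture, the canister is against the V jaw, the pad is on it, and nothing else has moved. The last gap measured is about 9 to 9.5 mm, roughly half-way, and it is steady. I'm handing in.

```bash
python3 -c "
from h import *
print(r.hand_in())
o=r.get_obs();print(o['clock'],o['tcp_pos'],o['contact_force'],o['grip_width'])"
```

```text
the job is handed in; nothing more can be done
None
the job is handed in; nothing more can be done
```

The canister was in the left clamp. I pinched that clamp's cross bar from above and pumped two near-full strokes, one short stroke and a final partial stroke. I handed the job in at about 13 s, with the hand still holding the bar forward.

**Pad:** The last wrist picture puts the gap from jaw plate to back plate at about 9.1 mm. The same measurement read 19.4–19.8 mm with the pad free (20 mm nominal). That means the pad is pressed in about 10.5 mm, roughly half-way. The push at the bar was steady at about 8 N.

**Canister:** In the top view it sits against the V jaw, having moved from about x = 77 to 86 mm (home is 87, so within measuring error).

**Other things:** The pink tin, flask, both mugs and the right clamp look unmoved in the top view.

**Checks that disagreed:**
- The jaw's absolute position suggests about 8.6 mm of compression. I trusted the directly measured gap, because the jaw position carries my clamp-origin error.
- I gripped the bar about 5 mm off its middle, and there was a sideways force of 3–5 N. Neither disturbed anything.

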